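# Hang the product shelf on the twin-pin counter stand

## Task

Hang the small wooden shelf with the two holes on the dark steel display stand: bring both holes over the stand's two pins together and push the shelf home until its back lies flush against the stand, level, ledge facing out towards the robot, then let go so that it hangs there by itself. The crossbar that carries the pins has been clamped at a height nobody noted, so find that by touch or by eye. Leave all the other goods on the counter where they are.

Things in the scene. Friction and masses are not known exactly. Their poses are not given: they have to be found in the camera images.
- shelf: The loose shelf to hang, plain brown wood, 0.25 to 0.5 kg, standing on the counter. L-shaped: upright back 160 mm wide (y), 150 high (z), 10 thick (x -10 to 0 mm, rear face at x = 0); along its foot an 8 mm thick ledge, x -70 to -10 mm, with a 22 mm high front lip. Origin: middle of the rear face's lower edge, on the underside; z up, -x is the ledge side.
- shelf_top (a point): Middle of the top edge of the shelf's back, 150 mm above its underside, mid-thickness (x = -5 mm): pinch it here from above across the 10 mm thickness.
- shelf_holes (a point): Midway between the shelf's two holes, on the rear face, 92 mm above the underside. The two round 14 mm holes, with thin steel rims, go right through the back along x at y = -50 and +50 mm from here.
- stand: Fixed display stand of dark steel. Origin: on the counter under the middle of its front plane; z up; -x is its front, towards the robot. Base plate 12 mm thick, x -20 to 90 mm, 190 mm wide. Two uprights 20 x 20 mm at y = -76 and +76 mm, 236 mm high, front faces at x = 0. The hung shelf lies flat against them, its axes along the stand's, its origin about 94 mm below the pin roots.
- stand_bar (a point): Reference point fixed to the stand, 190 mm above its origin, in the front plane. A crossbar is clamped rigidly between the uprights, 30 mm high, 130 wide, x 0 to 20 mm, flat top open to touch from above. Its height differs each time and is NOT reported by this point: its top is anywhere from 165 to 215 mm above the counter. Feel for it or look.
- stand_pins (a point): Reference point fixed to the stand, 175 mm above its origin. Two steel pins, 10 mm diameter, round tips, stand on the crossbar's front face at y = -50 and +50 mm, roots 15 mm below the crossbar's top wherever that is (150 to 200 mm up). They point to -x and rise 10 degrees to the tip: the axis ends at x = -39 mm, 7 mm above the root; the round tip adds 5 mm.
- card_ledge: Bystander: a similar but smaller loose wooden ledge, 110 mm wide, 110 mm high, without holes. Origin: middle of the lower edge of its rear face. It may stand to the left or to the right.
- tin: Bystander: a round can, 72 mm diameter, 120 mm high. Origin: centre of its underside.
- jar: Bystander: an amber jar with a dark lid, 68 mm diameter, 100 mm high. Origin: centre of its underside.
- cup: Bystander: an open terracotta cup, 80 mm diameter, 80 mm high. Origin: centre of its underside.
- bars: Bystander: a flat stack of three chocolate bars, 75 x 150 x 36 mm. Origin: centre of its underside.
- whisk: Bystander: a turned dark wooden chocolate whisk standing on its head, 60 mm diameter, 195 mm high. Origin: centre of its underside.
- pouch: Bystander: a black stand-up pouch, 45 x 100 x 155 mm. Origin: centre of its underside.
Mind the look-alikes: they are no part of the job. Leave any blue look-alike of the shelf alone.

How it is judged:
By the outcome, as a careful person would: the job done as asked, in the order asked, and still so for the second after the job is handed in, with the robot touching nothing.
It also fails if it takes over 58 s, if anything falls off the work surface, if the arm or the gripper's body presses on something with over 40 N, if the wrist force passes 120 N, or if a joint passes its speed limit or range.

## Robot

A 7-joint arm with a two-finger parallel gripper is mounted at the origin on the work surface. World frame = base frame: x ahead of the robot, y to its left, z up, the work surface at z = 0. Lengths are in mm, angles in rad, forces in N, time in s.
With the tool pointing down it reaches from about 400 to 875 mm from the base axis. Payload 19.3 kg.
Tool frame: the origin (TCP) lies at the very end of the fingers, on their centre line; the grasp point (between the pads) lies 19 mm behind it (grip_point_offset is the z of the grasp point in the tool frame, in mm); z points along the fingers, y is the line along which they close (so a half turn about z gives the same grasp; the last joint's range is limited). The gripper opens to 85 mm and grips with 20 to 120 N. Pads are 22 mm wide; open, the fingers measure 114 mm over their backs; the gripper's body (76 mm by 85 mm) begins 54 mm behind the grasp point. The pads swing forward as they close: fully open they stand 13 mm farther back than shut.
Start: joints at [-1.417, 0.521, -0.036, 1.599, 0.021, 1.021, -0.113], TCP at [138.73, 609.4, 231.291] pointing down, gripper open.
Joint ranges: [-2.91, 2.91], [-0.3, 2.13], [-1.5, 1.42], [0.17, 2.43], [-1.26, 4.41], [0.16, 1.93], [-2.52, 2.52]. Speed limits (rad/s): [1.89, 1.89, 2.39, 2.39, 3.01, 3.01, 3.01].

## Interface

Orientations are given as a 3x3 rotation matrix whose columns are the frame's x, y, z axes.
In Python, from workcell import movep, movel, goto_joints, open_gripper, clamp, wait, inverse_kinematics, read_state, camera, PlanningError, finish_job, grip_point_offset gives the robot as it stands. Calls block until the motion is done:
- movep(position, orientation): joint-space move of the TCP to a pose.
- movel(position, frame=None, max_speed=150, guard=None): straight line of the TCP; frame=None keeps the orientation; max_speed is the mean speed in mm/s. With guard (N) it stops when the force on the tool has changed by that much, and returns True; else False.
- goto_joints(angles): joint-space move.
- open_gripper() and clamp(): open the fingers fully, or close them until they stop; the grip force is fixed at half the most.
- wait(seconds).
- inverse_kinematics(position, orientation): joint angles nearest the present ones, or None.
- read_state(): the state.
- camera(name): name is "scene" or "top" or "wrist"; returns a dict with "image" (400x640x3 uint8, blue, green, red), "range_z" (400x640 float32, mm along the optical axis (not along the pixel's ray), 0 where there is no reading), "fx", "fy", "cx", "cy" (pixels), "cam_to_world" (4x4, takes a point from camera to world coordinates). Camera axes: x right, y up, looking along -z (the intrinsics and any distortion apply to the point x, -y, -z); pixel columns grow to the right and rows downward; lengths in mm; the calibration is good to about 2 mm. A picture is of the moment at which its call begins.
A pose or a line that the arm cannot do raises PlanningError and nothing moves.
- finish_job(): hands the job in; it is judged then, once.
The state is a dict: "time": time; "qpos": joint angles; "qvel": joint speeds; "joint_efforts": joint torques, N m; "eef_pos": TCP position; "tool_rot": TCP orientation; "ft_force": force on the tool from outside, world axes, zero at the start; "torque": the same for the moment, N m; "finger_gap": finger opening in mm; "gripper_force": force on a finger pad.
Only numpy, scipy, OpenCV 4.12 (cv2) and the standard library are available. Lean on these libraries where they do the work, as an engineer would, in place of code of your own. Each camera call takes 0.05 s, during which the arm holds its last target. There are 200 camera calls.

## Working session

There is one attempt and no reset: what is moved stays moved. The work goes in short steps, each a Python script; the robot and the scene stay as the last script left them, time stands still between calls to the robot, and variables do not carry over. Pictures are saved under pics/ and viewed, at most 10 in all, crops included, and the job is handed in when it is done.

```bash
mkdir -p pics; ls; cat > h.py <<'E'
import numpy as np, cv2, pickle
from workcell import *
def grab(name,fn):
    c=camera(name); cv2.imwrite(f'pics/{fn}.png',c['image']); pickle.dump(c,open(f'pics/{fn}.pkl','wb')); return c
def cloud(c):
    z=c['range_z']; v,u=np.indices(z.shape)
    P=np.stack([(u-c['cx'])/c['fx']*z,-(v-c['cy'])/c['fy']*z,-z],-1)
    T=np.array(c['cam_to_world']); W=P@T[:3,:3].T+T[:3,3]; W[z<=0]=np.nan
    return W
E
python3 - <<'E'
from h import *
a=grab('scene','s0');b=grab('top','t0')
print({k:a[k] for k in a if k not in('image','range_z')}); print({k:b[k] for k in b if k not in('image','range_z')})
s=read_state();print(s['time'],s['ft_force'],grip_point_offset,s['tool_rot'],s['finger_gap'])
E
```

```text
pics
{'fx': 447.02775287296055, 'fy': 447.02775287296055, 'cx': 324.3706869033274, 'cy': 197.90311742302057, 'cam_to_world': array([[-8.14652866e-01, -4.88926222e-01,  3.11916427e-01,
         9.46300286e+02],
       [ 5.79934784e-01, -6.83026475e-01,  4.44016308e-01,
         6.21669400e+02],
       [-4.04403794e-03,  5.42610343e-01,  8.39974798e-01,
         1.31016861e+03],
       [ 0.00000000e+00,  0.00000000e+00,  0.00000000e+00,
         1.00000000e+00]])}
{'fx': 513.9020568390354, 'fy': 513.9020568390354, 'cx': 323.02582306652783, 'cy': 207.923972249559, 'cam_to_world': array([[ 1.87810635e-02,  9.97263534e-01, -7.15032530e-02,
         4.25267517e+02],
       [-9.99761074e-01,  1.95317248e-02,  9.81354904e-03,
         1.05863437e+01],
       [ 1.11832765e-02,  7.13018601e-02,  9.97392089e-01,
         1.49766466e+03],
       [ 0.00000000e+00,  0.00000000e+00,  0.00000000e+00,
         1.00000000e+00]])}
0.1 [-0.89985906  0.1233752   0.38030577] -18.700000000000003 [[-9.75060174e-01  2.21940617e-01 -1.39956824e-04]
 [ 2.21940643e-01  9.75059643e-01 -1.02192994e-03]
 [-9.03415109e-05 -1.02750529e-03 -9.99999468e-01]] 85.38274962382287
```

View pics/s0.png

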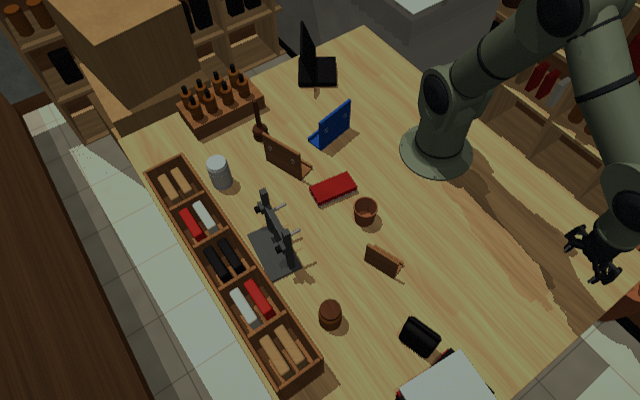

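View pics/t0.png

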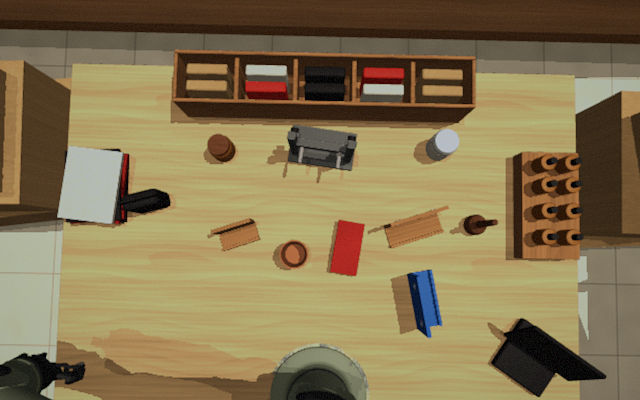

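In the scene picture there are three candidates. The brown L with two holes is at (285,155), or top (413,225); the small brown ledge without holes is at (383,260), or top (237,233); the blue look-alike is at (330,125), or top (425,302). The plain brown one with holes fits the description. I'll confirm it in a crop and measure.

```bash
python3 - <<'E'
from h import *
a=pickle.load(open('pics/s0.pkl','rb'));b=pickle.load(open('pics/t0.pkl','rb'))
i=cv2.resize(a['image'][120:290,225:345],None,fx=4,fy=4,interpolation=cv2.INTER_CUBIC)
i=i[:600]; j=cv2.resize(b['image'][110:260,270:490],None,fx=2.6,fy=2.6,interpolation=cv2.INTER_CUBIC)
i=cv2.resize(i,(300,375)); o=np.zeros((400,790,3),np.uint8); o[:375,:300]=i; j=cv2.resize(j,(480,327)); o[:327,305:785]=j
cv2.imwrite('pics/crop1.png',np.clip(o*1.6,0,255).astype(np.uint8))
for n,c in(('s',a),('t',b)):
    W=cloud(c); 
    # counter check
    m=(W[...,2]<30)&(W[...,0]>350)&(W[...,0]<700)&(abs(W[...,1])<350)
    print(n,'table z',np.nanmedian(W[m][:,2]))
    # shelf region
    m=(W[...,0]>350)&(W[...,0]<560)&(W[...,1]<-90)&(W[...,1]>-300)&(W[...,2]>120)&(W[...,2]<175)
    P=W[m]; print('shelf top',len(P), P.min(0),P.max(0))
    m2=m&(W[...,2]>143); P=W[m2]; r=cv2.minAreaRect(P[:,:2].astype(np.float32)); print(r, np.percentile(P[:,2],[5,50,95]),P.mean(0))
    m=(W[...,0]>480)&(W[...,0]<720)&(W[...,1]<130)&(W[...,1]>-130)
    for lo,hi in((225,250),(150,222)):
        P=W[m&(W[...,2]>lo)&(W[...,2]<hi)]
        print('stand',lo,len(P)); 
        if lo==225:
            k=P[:,1]>P[:,1].mean()
            for q in(P[k],P[~k]): print(q.mean(0),q.min(0),q.max(0))
        else: print(np.histogram(P[:,2],bins=range(150,224,3)))
E
```

```text
s table z 0.8138363543207561
shelf top 248 [ 350.04971531 -299.88534959  120.32596913] [ 526.88564293 -179.71395333  160.02548957]
((447.23577880859375, -267.7315368652344), (156.62957763671875, 120.40763854980469), 27.218385696411133) [144.01271233 149.19220763 154.80123604] [ 500.48013159 -239.60755887  149.46125249]
stand 225 121
[697.35444421  82.15942675 234.96434744] [685.69607744  70.59502077 225.03787852] [706.83065603  92.30341098 241.73665779]
[678.12308544 -68.18433787 234.26949562] [665.99262305 -82.82114708 226.19230244] [687.80186139 -58.80863494 239.75186625]
stand 150 654
(array([ 12,  16,  16,  42,  49,  55, 120, 151,  52,  10,  10,  11,   7,
         5,  12,  11,   9,  12,   8,   7,   7,  10,   5,  17]), array([150, 153, 156, 159, 162, 165, 168, 171, 174, 177, 180, 183, 186,
       189, 192, 195, 198, 201, 204, 207, 210, 213, 216, 219, 222]))
t table z 1.1892577474011432
shelf top 190 [ 350.02295072 -299.98618274  120.17140265] [ 524.70957678 -180.50798332  158.2711318 ]
((502.1130676269531, -241.1493682861328), (9.885743141174316, 125.46507263183594), 18.377965927124023) [146.24869961 151.01370176 154.96673551] [ 502.08861532 -241.09457585  150.85959368]
stand 225 144
[696.07084336  79.5017496  235.8808123 ] [685.77498135  68.98815577 227.68508669] [706.46617632  88.93952168 243.46685799]
[676.05887241 -70.29643475 236.22436755] [666.04546094 -80.89266179 225.79014032] [686.68355974 -60.64586461 242.29516034]
stand 150 737
(array([ 14,  13,  24,  34,  58, 102, 151, 173,  88,  18,   5,   3,   4,
         4,   3,   2,   3,  11,   5,   1,   5,   7,   4,   5]), array([150, 153, 156, 159, 162, 165, 168, 171, 174, 177, 180, 183, 186,
       189, 192, 195, 198, 201, 204, 207, 210, 213, 216, 219, 222]))
```

View pics/crop1.png

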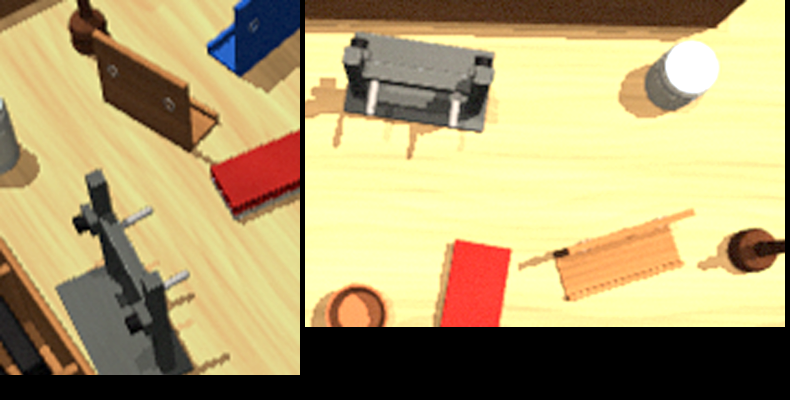

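The crop confirms it: the brown shelf has two steel-rimmed holes, at about (112,70) and (168,103) in the crop, the blue one stands behind it, and the stand's pins point towards the robot. Next I'll refine the poses and move over the stand for a wrist picture.

```bash
cat >> h.py <<'E'
def down(yaw,s=1):
    y=s*np.array([np.cos(yaw),np.sin(yaw),0]); z=np.array([0,0,-1.]); return np.column_stack([np.cross(y,z),y,z])
def fk(): 
    s=read_state(); print('t',round(s['time'],2),'p',np.round(s['eef_pos'],1),'F',np.round(s['ft_force'],1),'T',np.round(s['torque'],2),'gap',round(s['finger_gap'],1)); return s
E
python3 - <<'E'
from h import *
b=pickle.load(open('pics/t0.pkl','rb')); W=cloud(b)
m=(W[...,0]>440)&(W[...,0]<560)&(W[...,1]<-90)&(W[...,1]>-345)&(W[...,2]>143)&(W[...,2]<160)
n,l,st,ce=cv2.connectedComponentsWithStats(m.astype(np.uint8)); k=1+np.argmax(st[1:,4]); P=W[l==k]
print(st[k],cv2.minAreaRect(P[:,:2].astype(np.float32)),np.median(P,0))
vx,vy,x0,y0=cv2.fitLine(P[:,:2].astype(np.float32),cv2.DIST_HUBER,0,.01,.01).ravel(); print('line',vx,vy,x0,y0)
yaw=np.arctan2(-20,150); ex=np.array([np.cos(yaw),np.sin(yaw)]); ey=np.array([-ex[1],ex[0]]); o=np.array([677,6.5])
q=(W[...,:2]-o)@np.column_stack([ex,ey])
m=(abs(q[...,1])<55)&(q[...,0]>3)&(q[...,0]<17)&(W[...,2]>140); print('bar z',np.percentile(W[m][:,2],[10,25,50,75,90]))
for s in(1,-1):
    p=np.r_[o+10*ex,340.]; J=inverse_kinematics(p,down(yaw,s)); print(s,J)
    J2=inverse_kinematics([500,-240,250],down(np.radians(18.4),s)); print(J2)
E
```

```text
[391 205  59  22 230] ((507.6141357421875, -257.70263671875), (9.894365310668945, 160.35284423828125), 18.383880615234375) [ 508.03085133 -257.20544589  150.96448593]
line 0.31541774 -0.9489529 507.4078 -257.3192
bar z [168.3434155  170.18156695 172.20375956 174.09077919 175.71138066]
1 [-0.51389199  0.66000137  0.78001987  1.2980805  -0.45642917  1.36231489
  0.11821767]
[-0.2577356   0.52852143  0.87199491  1.79661465 -0.46527712  1.03618565
  1.11290692]
-1 [ 0.52221493  0.8182302  -1.27568634  1.23081128  0.77351164  1.59858678
  2.40605857]
[-0.41121565  0.72359321  1.23055889  1.80233644 -0.74351287  1.17339335
 -1.76025428]
```

```bash
python3 - <<'E'
from h import *
yaw=np.arctan2(-20,150); ex=np.array([np.cos(yaw),np.sin(yaw)]); o=np.array([677,6.5])
goto=[]
movep(np.r_[o+10*ex,330.],down(yaw)); fk()
c=grab('wrist','w1'); print(c['cam_to_world'],c['fx'],c['cx'],c['cy'])
clamp(); fk()
E
```

```text
t 2.99 p [686.9   6.2 329.8] F [ 0.1 -0.1  0.5] T [-0.01 -0.01 -0.02] gap 85.4
[[ 9.91511689e-01  1.25077863e-01  3.54978619e-02  6.96167668e+02]
 [-1.30017563e-01  9.53721808e-01  2.71127546e-01  7.51065546e+01]
 [ 5.69689170e-05 -2.73441477e-01  9.61888640e-01  4.72676920e+02]
 [ 0.00000000e+00  0.00000000e+00  0.00000000e+00  1.00000000e+00]] 342.59192606741453 321.94877112874525 198.68001930171522
t 3.81 p [686.9   5.2 330. ] F [ 0.4 -0.1 -0.2] T [-0.02 -0.04  0.01] gap -0.0
```

View pics/w1.png

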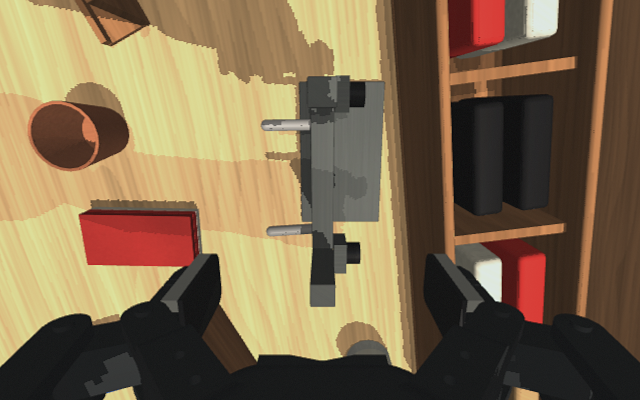

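The wrist picture shows both upright tops, at about (323,93) and (322,295), and the pins at (263–310,125) and (268–312,231). Now I'll touch the bar top and the inner faces of both uprights.

```bash
python3 - <<'E'
from h import *
yaw=np.arctan2(-20,150); ex=np.array([np.cos(yaw),np.sin(yaw)]);ey=np.array([-ex[1],ex[0]]); o=np.array([677,6.5])
c=pickle.load(open('pics/w1.pkl','rb')); W=cloud(c)
m=(W[...,0]>640)&(W[...,0]<730)&(abs(W[...,1])<120)&(W[...,2]>228)&(W[...,2]<245)
n,l,st,ce=cv2.connectedComponentsWithStats(m.astype(np.uint8))
for k in range(1,n):
    if st[k,4]>60: P=W[l==k]; print('upr',st[k],cv2.minAreaRect(P[:,:2].astype(np.float32)),np.median(P,0))
q=(W[...,:2]-o)@np.column_stack([ex,ey]); m=(abs(q[...,1])<50)&(q[...,0]>3)&(q[...,0]<17)&(W[...,2]>140);print('bar',np.percentile(W[m][:,2],[10,50,90]))
L=lambda x,y,z:np.r_[o+x*ex+y*ey,z]
movel(L(10,0,195),max_speed=120)
h=movel(L(10,0,155),max_speed=25,guard=4); s=fk(); zb=s['eef_pos'][2]; print('bar touch',h,zb)
movel(L(10,0,zb+22),max_speed=80)
for sg in(1,-1):
    movel(L(10,sg*42,zb+22),max_speed=150)
    h=movel(L(10,sg*70,zb+22),max_speed=25,guard=4); s=fk(); print(h,(s['eef_pos'][:2]-o)@np.column_stack([ex,ey]))
movel(L(10,0,zb+22),max_speed=150); movel(L(10,0,260),max_speed=150); fk()
E
```

```text
upr [307  76  30  32 957] ((696.7119140625, 81.21187591552734), (19.646989822387695, 19.421524047851562), 82.5083999633789) [696.73130396  81.31548294 236.15560325]
upr [309 279  26  28 696] ((676.9697875976562, -69.0434341430664), (20.94202995300293, 19.67601776123047), 82.51815032958984) [677.34548198 -66.64937634 236.04487104]
bar [171.08063211 407.49422991 415.34930319]
t 6.06 p [687.    5.1 171.4] F [-1.7 -0.4 10.4] T [ 0.05  0.5  -0.04] gap -0.1
bar touch True 171.3959086210409
t 7.53 p [693.8  57.8 193. ] F [-0.3 -2.1 -1. ] T [-0.35 -0.03  0.03] gap -0.4
True [ 9.89799788 53.09214108]
t 8.89 p [679.8 -46.7 193.1] F [-0.3  1.8  0.1] T [ 0.22  0.05 -0.01] gap 0.4
True [  9.84786673 -52.34594812]
t 9.98 p [686.6   5.  259.3] F [ 0.8 -0.1 -0.8] T [ 0.04 -0.02  0.05] gap -0.2
```

```bash
python3 - <<'E'
from h import *
ya=np.radians(18.4)
open_gripper(); movep([507.5,-257.6,248.],down(ya)); wait(.3); fk()
c=grab('wrist','w2'); W=cloud(c)
m=(W[...,0]>440)&(W[...,0]<580)&(W[...,1]<-150)&(W[...,1]>-350)&(W[...,2]>142)&(W[...,2]<158)
n,l,st,ce=cv2.connectedComponentsWithStats(m.astype(np.uint8))
for k in range(1,n):
    if st[k,4]>60: P=W[l==k]; print(st[k],cv2.minAreaRect(P[:,:2].astype(np.float32)),np.median(P,0),np.percentile(P[:,2],[5,95]))
E
```

```text
t 12.28 p [ 507.8 -257.2  247.9] F [ 0.2 -0.   0.4] T [ 0.06 -0.03 -0.  ] gap 85.3
[ 314   85   15  212 2920] ((507.6302490234375, -257.20172119140625), (10.0050048828125, 159.7064208984375), 18.494766235351562) [ 504.40634511 -246.90622121  150.18915543] [149.15774337 151.28004552]
```

View pics/w2.png

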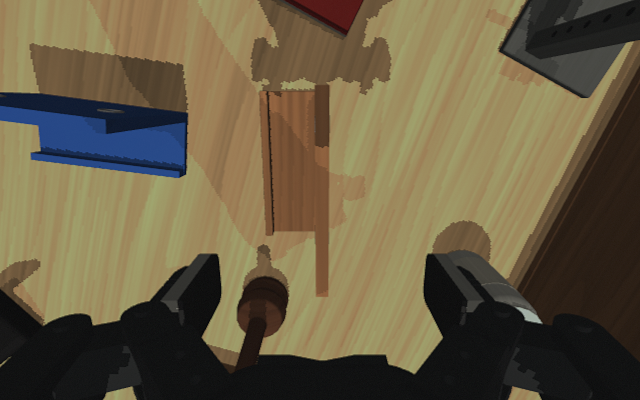

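The shelf's top edge runs from (322,85) to (322,297). The whisk stands near its far end at (262,305), so I'll check the clearance before descending.

```bash
python3 - <<'E'
from h import *
ya=np.radians(18.5); ex=np.array([np.cos(ya),np.sin(ya)]);ey=np.array([-ex[1],ex[0]]); o=np.array([507.6,-257.2])
for n in('t0','s0','w2'):
    W=cloud(pickle.load(open(f'pics/{n}.pkl','rb'))); q=(W[...,:2]-o)@np.column_stack([ex,ey])
    m=(q[...,1]<-20)&(q[...,1]>-190)&(q[...,0]>-100)&(q[...,0]<80)&(W[...,2]>20)&(W[...,2]<240)&~((abs(q[...,0])<9)&(q[...,1]>-84))&~((q[...,0]<0)&(q[...,1]>-84)&(W[...,2]<40))
    if n=='w2': m&=(np.indices(m.shape)[1]<300)&(np.indices(m.shape)[1]>230)&(np.indices(m.shape)[0]<350)
    for lo,hi in((20,70),(70,150),(150,240)):
        k=m&(W[...,2]>lo)&(W[...,2]<hi)
        if k.sum(): print(n,lo,k.sum(),np.percentile(q[k][:,0],[5,50,95]).round(),np.percentile(q[k][:,1],[5,50,95]).round(),W[k][:,2].max().round())
E
```

```text
t0 20 266 [-95. -70. -48.] [-184. -161. -145.] 70.0
t0 70 69 [-79. -71. -64.] [-169. -164. -161.] 147.0
t0 150 64 [-79. -72. -65.] [-175. -167. -163.] 199.0
s0 20 148 [-90. -60. -46.] [-183. -161. -146.] 70.0
s0 70 87 [-77. -68. -62.] [-175. -166. -161.] 149.0
s0 150 49 [-78. -69. -64.] [-175. -168. -163.] 200.0
w2 20 1758 [-93. -67. -47.] [-180. -157. -143.] 70.0
w2 70 490 [-79. -70. -63.] [-168. -162. -161.] 113.0
```

The whisk is about 160 mm from the grasp, so it's clear. Grasping now.

```bash
python3 - <<'E'
from h import *
ya=np.radians(18.5); R=down(ya)
movel([507.6,-257.2,160],R,max_speed=120)
h=movel([507.6,-257.2,121],max_speed=80,guard=8); print(h); fk()
clamp(); s=fk(); zg=s['eef_pos'][2]
movel([507.6,-257.2,zg+90],max_speed=100); wait(.3); s=fk()
c=grab('wrist','w3'); W=cloud(c)
ex=np.array([np.cos(ya),np.sin(ya)]);ey=np.array([-ex[1],ex[0]])
m=(W[...,0]>440)&(W[...,0]<580)&(W[...,1]<-150)&(W[...,1]>-350)&(W[...,2]>232)&(W[...,2]<248)
n,l,st,ce=cv2.connectedComponentsWithStats(m.astype(np.uint8))
for k in range(1,n):
    if st[k,4]>60:
        P=W[l==k]; q=(P[:,:2]-s['eef_pos'][:2])@np.column_stack([ex,ey]); print(st[k],cv2.minAreaRect(q.astype(np.float32)),q.min(0),q.max(0),np.median(P[:,2]))
        e=[np.median(P[(q[:,1]>a)&(q[:,1]<b)&(abs(q[:,0])<5)][:,2]) for a,b in((55,75),(-75,-55))];print(e)
R=s['tool_rot']; print(np.arctan2(R[1,1],R[0,1]),'zg',zg)
E
```

```text
False
t 13.84 p [ 507.5 -257.4  120.9] F [ 0.8 -0.8  0.2] T [-0.   -0.03  0.01] gap 85.5
t 14.53 p [ 507.7 -257.2  121.2] F [-1.6  1.2  6.2] T [0.31 0.21 0.03] gap 9.0
t 15.88 p [ 507.5 -257.2  210.9] F [ 0.1 -0.5 -4.3] T [ 0.02 -0.08  0.02] gap 8.7
[ 272   65  100  295 9472] ((3.43887996673584, 25.159481048583984), (109.18687438964844, 35.65892791748047), 79.75444793701172) [-17.97252614 -29.74522546] [18.29006744 80.36025728] 239.97016436969395
[np.float64(239.94301384608428), np.float64(nan)]
0.32282895042074145 zg 121.22107962866357
  return _methods._mean(a, axis=axis, dtype=dtype,
  ret = ret.dtype.type(ret / rcount)
```

View pics/w3.png

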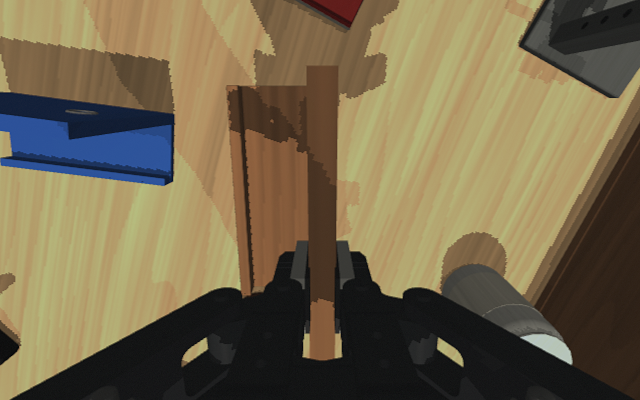

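The shelf is held centrally (visible end at +80.4 mm from the TCP) and level, with the top edge at z=240. Next I carry it to the front of the stand and insert along the pin axis.

```bash
cat >> h.py <<'E'
Y=np.radians(-7.48); EX=np.array([np.cos(Y),np.sin(Y)]); EY=np.array([-EX[1],EX[0]]); O=np.array([676.85,6.5])+0.4*EY
ROOT=171.6-15
def at(xr,dy=0,dz=0): return np.r_[O+(xr-5)*EX+dy*EY, 121.2+ROOT-92+(5-xr)*.1795+dz]
def loc():
    p=read_state()['eef_pos']; d=(p[:2]-O)@np.column_stack([EX,EY]); xr=d[0]+5; print('xr %.2f y %.2f dz %.2f'%(xr,d[1],p[2]-at(xr)[2])); return fk()
E
python3 - <<'E'
from h import *
movep(at(-75),down(Y)); wait(.3); loc()
movel(at(-50),max_speed=60); 
grab('scene','s1'); grab('top','t1')
h=movel(at(-32),max_speed=20,guard=5); print(h); s=loc()
a=pickle.load(open('pics/s1.pkl','rb'))['image'][170:300,200:340]
cv2.imwrite('pics/c2.png',np.clip(cv2.resize(a,None,fx=4.5,fy=4.5,interpolation=cv2.INTER_CUBIC)*1.5,0,255))
E
```

```text
xr -74.91 y -0.79 dz 0.14
t 17.34 p [597.6  16.5 200.3] F [ 1.1  0.4 -4.1] T [-0.04 -0.05 -0.03] gap 9.0
False
xr -32.08 y -0.01 dz -0.01
t 19.08 p [640.1  11.7 192.4] F [ 0.4  0.4 -4.1] T [ 0.02 -0.01  0.02] gap 9.0[ WARN:0@9.639] global loadsave.cpp:1063 imwrite_ Unsupported depth image for selected encoder is fallbacked to CV_8U.
```

View pics/c2.png

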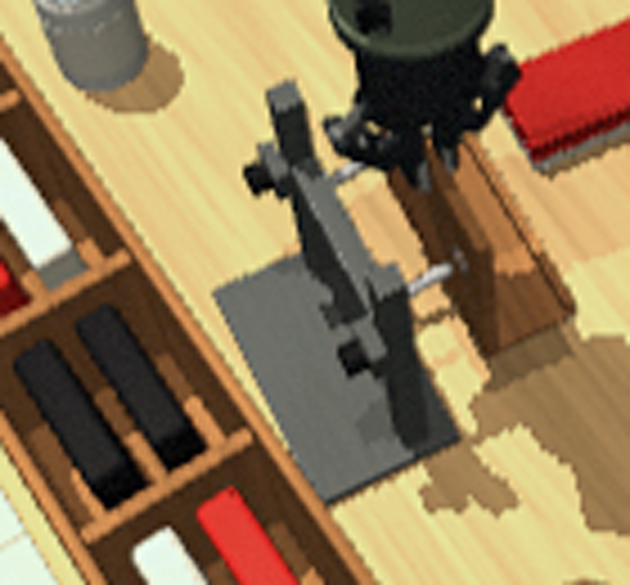

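The picture (taken at xr = -50) shows the near pin's tip right at its hole at (455,262). It has since moved 12 mm past the tips without contact, so I'll push home.

```bash
python3 - <<'E'
from h import *
h=movel(at(-6),max_speed=30,guard=8); print(h); loc()
if not h:
    h=movel(at(4),max_speed=15,guard=12); print(h); loc()
E
```

```text
False
xr -6.10 y -0.01 dz 0.05
t 20.12 p [665.9   8.3 187.8] F [ 0.1  0.2 -5.6] T [ 0.   -0.02  0.04] gap 8.7
True
xr -0.33 y 0.09 dz -0.92
t 20.61 p [671.6   7.7 185.8] F [-0.  -0.5 -4.6] T [ 0.04 -0.08 -0.02] gap 8.8
```

```bash
python3 - <<'E'
from h import *
p=read_state()['eef_pos']
print(movel(p+[0,0,-2.],max_speed=8,guard=4)); loc()
p=read_state()['eef_pos']
print(movel(p+np.r_[EX*3,0],max_speed=10,guard=12)); loc()
grab('wrist','w4')
c=grab('scene','s2')
cv2.imwrite('pics/c3.png',np.clip(cv2.resize(c['image'][170:300,200:340],None,fx=4.5,fy=4.5,interpolation=cv2.INTER_CUBIC)*1.5,0,255).astype(np.uint8))
E
```

```text
True
xr -0.29 y 0.10 dz -1.91
t 20.82 p [671.7   7.7 184.8] F [-0.4  0.4  7.2] T [-0.    0.15 -0.01] gap 9.3
True
xr -0.02 y 0.10 dz -1.90
t 21.09 p [671.9   7.6 184.8] F [-2.7  0.4  6.8] T [0.05 0.34 0.06] gap 9.2
```

View pics/c3.png

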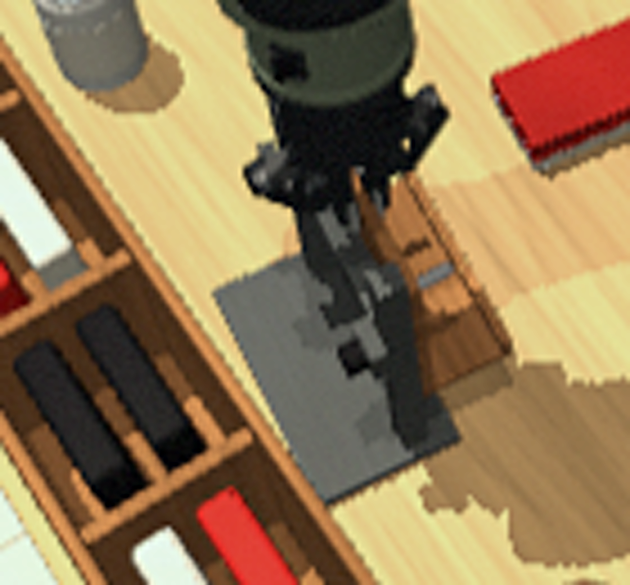

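The back is flush and the pins come through the holes at (435,275). Releasing and checking.

```bash
python3 - <<'E'
from h import *
open_gripper(); loc()
p=read_state()['eef_pos']
movel(p+[0,0,100],max_speed=120); wait(.3); s=fk()
c=grab('wrist','w5'); W=cloud(c); q=(W[...,:2]-O)@np.column_stack([EX,EY])
m=(abs(q[...,0]+5)<12)&(abs(q[...,1])<85)&(W[...,2]>203)&(W[...,2]<222)
Q=q[m];Z=W[m][:,2]; print(m.sum(),cv2.minAreaRect(Q.astype(np.float32)),np.median(Z))
for a,b in((-80,-50),(50,80)): k=(Q[:,1]>a)&(Q[:,1]<b); print(np.median(Z[k]),np.percentile(Q[k,0],[3,97]))
movel(s['eef_pos']+np.r_[-EX*120,60],max_speed=200); wait(.3)
c=grab('scene','s3'); grab('top','t3')
i=cv2.resize(c['image'][170:300,200:340],None,fx=3,fy=3,interpolation=cv2.INTER_CUBIC); w=pickle.load(open('pics/w5.pkl','rb'))['image'][40:330,230:420]; w=cv2.resize(w,None,fx=390/290,fy=390/290)
cv2.imwrite('pics/c4.png',np.clip(np.hstack([i,w])*1.5,0,255).astype(np.uint8)); fk()
E
```

```text
xr -0.53 y 0.13 dz -2.72
t 21.92 p [671.4   7.7 184.1] F [-0.3 -0.5  0.1] T [-0.02  0.01  0.04] gap 85.7
t 23.2 p [671.4   7.7 283.7] F [ 0.2 -0.   0.2] T [-0.   -0.01 -0.02] gap 85.6
3782 ((-1.8628416061401367, 0.07846832275390625), (17.098876953125, 168.96405029296875), 0.25469762086868286) 213.94987223639998
213.96872011090517 [-10.00155484   5.89586872]
213.9194407181422 [-10.10266155  -0.56399969]
t 24.47 p [552.5  23.2 343.5] F [ 0.8 -0.1  0.2] T [-0.03  0.    0.02] gap 85.4
```

View pics/c4.png

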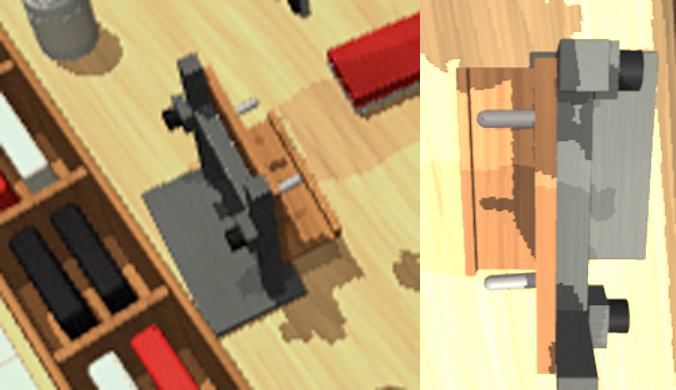

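The shelf hangs on both pins, level (top edge z 213.97 and 213.92 at the two ends) and flush (top edge from -10 to 0 mm in the stand's frame). Both pins show through the holes, and the gripper is clear. Handing it in.

```bash
python3 -c "
from h import *
print(finish_job())"
```

```text
the job is handed in; nothing more can be done
None
```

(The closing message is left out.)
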